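Pin the outlet guide and hold its hidden bolt head while the lock nut pulls up

ROBOT

A 7-joint arm with a two-finger parallel gripper is mounted at the origin on the work surface. World frame = base frame: x ahead of the robot, y to its left, z up, the work surface at z = 0. Lengths are in m, angles in rad, forces in N, time in s.
With the tool pointing down it reaches from about 0.425 to 0.925 m from the base axis. Payload 6.8 kg.
Tool frame: the origin (TCP) lies midway between the tips of the shut fingers; the grasp point (between the pads) lies 19 mm behind it; z points along the fingers, y is the line along which they close (so a half turn about z gives the same grasp; the last joint's range is limited). The gripper opens to 85 mm and grips with 20 to 120 N. Pads are 22 mm wide; open, the fingers measure 114 mm over their backs; the gripper's body (76 mm by 85 mm) begins 54 mm behind the grasp point. The pads swing forward as they close: fully open they stand 13 mm farther back than shut.
Start: joints at [1.157, 0.477, 0.022, 1.555, -0.011, 1.109, -0.083], TCP at [0.203, -0.644, 0.231] pointing down, gripper open.
Joint ranges: [-2.96, 2.96], [-0.34, 2.1], [-1.41, 1.46], [0.24, 2.44], [-1.37, 4.51], [0.17, 1.92], [-2.96, 2.96]. Speed limits (rad/s): [2.39, 2.39, 3.14, 3.14, 3.14, 3.14, 3.14].

INTERFACE

Orientations are given as a unit quaternion [w, x, y, z].
In Python, from station import readout, imaging, hand_in gives the robot as it stands.
- The arm moves only by the tool drive_tool, never from a script. Its argument "series" is a list of rows, each a list of 5 numbers: the shift along the tool's x, y, z in cm, then the turn about the tool's z in degrees, then the closure, from -1 (fully open) to 1 (shut). A call has 1 to 8 rows; each row shifts and turns the commanded pose from where the row before left it, along the tool's axes as they then stand; what a row does not reach is not made up. A row lasts 1/10 s, in which the tool goes at most 50 mm and 8.59 degrees, less where a joint would pass 70% of its speed; a pose out of reach is approached as far as the arm can. A call with a gripper value outside its range is refused whole. The fingers move at their own pace and stop on an object; "squeeze" is the grip in N (left out, the last holds). Time passes only in rows, so rows that do not move let the fingers close. It gives the time, the measured TCP pose, the force, the opening and the grip force at its end, in the units of the state.
- readout.get_obs(): the state, without advancing time (a new reading comes with each control period).
- imaging.read_camera(name): name is "side" or "top"; returns the picture (400x640x3 uint8, red, green, blue); there is no depth.
- imaging.camera_model(name): a dict with "vfov" (degrees; the focal length in pixels is half the picture's height over the tangent of half this angle, whatever the lens; pixels are square), "cx", "cy" (the principal point, pixels), "xyz" and "orientation" of the camera in the world. Camera axes: x right, y down, z forward; pixel columns grow to the right and rows downward; lengths in m; the calibration is good to about 2 mm. A picture is of the moment at which its call begins. camera_model takes no time and is no camera call.
- hand_in(): hands the job in; it is judged then, once.
Trained networks look in the newest picture that a camera, given by its name, has taken for a name from the list of things; names that differ only in an ending like _2 or _b are one class to them, and where a whole thing is asked for, a point or a joint stands for the part that bears it (a point fixed in the world has none). Each returns a list of dicts, best first, with "conf" (0 to 1); they miss things now and then, are a little off and sometimes report something else, mostly with a low value. They report only what shows in the picture. A call takes as long as a camera call. They do not tell look-alikes from the thing itself.
- imaging.cut_out(thing, camera): "mask" (400x640 bool, what is visible of it) and "centre" ([column, row] in pixels, amid what is visible of it).
The state is a dict: "t": time; "q": joint angles; "joint_vel": joint speeds; "joint_torque": joint torques, N m; "eef_pos": TCP position; "tool_rot": TCP orientation; "contact_force": force on the tool from outside, world axes, zero at the start; "torque": the same for the moment, N m; "gripper_width": opening from 0.0 (shut) to 1.0 (fully open); "grasp_force": force on a finger pad.
Only numpy, scipy, OpenCV 4.12 (cv2) and the standard library are available. Lean on these libraries where they do the work, as an engineer would, in place of code of your own. Each camera call takes 0.05 s, during which the arm holds its last target. There are 200 camera calls.

TASK

Put the sorting table's outlet guide back together: take the two blue-headed locating pins from the white rack and drop one, point down, into each of the bracket's two sockets until both are fully home. Then reach down into the gap behind the bracket, grip the brass-coloured hex bolt head that is turning round with the lock nut and hold it from turning, so that the nutrunner on the front pulls the nut up tight. Finish still gripping the head with the nut tight, and leave the cup, the bottle and the spanner where they are.

Things in the scene. Friction and masses are not known exactly. Their poses are not given: they have to be found in the camera images.
- guide_station: Outlet guide bracket, fixed to the table. Sizes in mm. Origin on the table under the middle of the rear face of its upright leg; x from its front (nutrunner) to its rear (gap), y along it, z up. Foot x -95 to 75, y +-125, 6 thick. Upright leg x -6 to 0, y +-110, top z 120; guide plate on its front, x -10 to -6, y +-130, z 50 to 116.
- gap (a point): Point in the gap behind the upright at (35, 0, 95) mm in the station's frame, axes as the station's. The gap runs from the upright (x 0) to the table's steel rim (inner face x 71, 4 thick, top z 89) and between two end gussets at y +-107 (4 thick, top z 71 at most); only the washers and bolt head stand in it.
- nutrunner (a point): Tail of the fixed battery nutrunner (orange and black) in front of the bracket, at (-236, 0, 95) mm in the station's frame, axes as the station's. It lies along the bolt's axis from here to the bracket, 26 to 47 mm wide, highest z 119, in a grey cradle 60 mm wide.
- socket_left (a point): Centre of the mouth (top rim) of the left (+y) pin socket, at (-60, 85, 71) mm in the station's frame: a round aluminium tube on the foot, 36 mm outside, 17 mm bore, 65 mm deep, axis vertical, open at the top, where its last 8 mm flare to a 23 mm mouth inside (42 mm outside).
- socket_right (a point): The same for the right (-y) pin socket, at (-60, -85, 71) mm in the station's frame.
- bolt_head: Brass-coloured hex bolt head in the gap, 24 mm across flats, 10 thick. Origin: its centre, at (12, 0, 95) mm in the station's frame. x along the bolt, away from the bracket; y normal to two flats. It turns about x at 0.3 rad/s, dragged by the nut, at most 0.15 N m; it cannot shift. A grip of 20 to 45 N from any angle stops it and its flats settle on the pads.
- driver_socket (a joint): Turn (rad) of the nutrunner's dark 32 mm socket, with the lock nut inside, on the front of the bracket; two white lines on it. Grows at about 0.3 rad/s, at 0.2 to 0.27 while the bolt is held and the nut runs up; stops when the nut is tight with the bolt held.
- nut_run (a joint): Turn of the nut relative to the bolt (rad): starts between 0 and 0.15 and stays so while the bolt turns with the nut; grows to 1.0 (tight, hard stop) in about 3.5 to 5.5 s once the bolt head is held.
- pin_a: Locating pin, 90 mm long, 70 to 120 g: steel shank 14 mm thick, 60 long, its lowest 8 mm tapered to an 8 mm flat point; blue grip head above, 24 mm thick, 30 high. Origin: centre of the point's end; z to the head. Starts upright in the rack, origin 10 mm above the table. Fully home its shoulder (under the head) rests on the socket's rim, origin 60 mm below the mouth.
- pin_b: The second locating pin, the same as pin_a. Either pin fits either socket.
- pin_rack: White plastic rack for the pins, fixed, 60 x 160 x 45 mm (x, y, z). Origin: centre of its underside. Two 16 mm holes, 35 mm deep, at y -45 and +45 mm. It stands on the robot's left or right.
- steel_cup: Bystander: open metal cup, 90 mm across the rim, 75 mm high. Origin: centre of its underside.
- spray_jar: Bystander: white bottle with a blue cap, 60 mm diameter, 120 mm high, upright. Origin: centre of its underside.
- spanner: Bystander: spanner 160 mm long, lying flat along its x axis. Origin: under its middle.
There are look-alikes about, which are no part of the job. Leave any red look-alike of the pin_b alone.

How it is judged:
By the outcome, as a careful person would: the job done as asked, in the order asked, and still so for the second after the job is handed in, while the arm keeps its last pose, push and grip.
It also fails if it takes over 72 s, if anything falls off the work surface, if the arm or the gripper's body presses on something with over 40 N, if the wrist force passes 120 N, or if a joint passes its speed limit or range.

## Working session

There is one attempt and no reset: what is moved stays moved. The work goes in short steps, Python scripts to look and compute and a tool call to move; the robot and the scene stay as the last step left them, time stands still between calls to the robot, and variables do not carry over. Pictures are saved under pics/ and viewed, at most 14 in all, crops included, and the job is handed in when it is done.

Besides the shell and the picture viewer there is one more tool, called after "Emit:" as a command line: name --pt "numbers of a row" for each row, then --argument value for the rest. drive_tool: Moves the arm, as the interface text tells. Its arguments: {"type":"object","properties":{"series":{"type":"array"},"squeeze":{"type":"number"}},"required":["series"]}

```bash
mkdir -p pics; ls; python3 - <<'E'
from station import readout, imaging
import cv2,numpy as np
o=readout.get_obs(); print(o)
ims=[]
for c in("side","top"):
    im=imaging.read_camera(c); np.save(f"pics/{c}0.npy",im); cv2.imwrite(f"pics/{c}0.png",im[:,:,::-1]); print(c,imaging.camera_model(c))
E
```

```text
pics
{'t': 0.0, 'q': array([ 1.15692779,  0.47779991,  0.02232222,  1.55646128, -0.01148577,
        1.1093135 , -0.08311396]), 'joint_vel': array([-0.00095854, -0.00105285, -0.00073994,  0.00122474, -0.00029649,
       -0.00027365,  0.00061863]), 'joint_torque': array([ 5.14576386e-04, -5.96445072e+01,  1.60792798e+00, -2.81198877e+01,
        1.24654241e-02,  9.37950157e-03,  1.05712346e-07]), 'eef_pos': array([ 0.20300248, -0.64311866,  0.23032137]), 'tool_rot': array([-9.02589048e-04,  9.88333279e-01,  1.52303874e-01, -2.11381461e-04]), 'contact_force': array([ 0.99103778,  0.87501453, -0.12644917]), 'torque': array([0.02208203, 0.02646248, 0.01143761]), 'grasp_force': 0.0, 'gripper_width': 1.0010705541963139}
side {'vfov': 55.548620904668184, 'cx': 321.05423197065284, 'cy': 204.63666813933432, 'xyz': array([ 0.49365537, -0.58274081,  0.68697823]), 'orientation': array([-0.3829197 ,  0.92231914, -0.05070089,  0.01137197])}
top {'vfov': 48.02123713734521, 'cx': 320.0303661282326, 'cy': 193.3938781139411, 'xyz': array([0.27665178, 0.02571216, 1.24746324]), 'orientation': array([ 0.07429317, -0.70168529,  0.70491956, -0.07215735])}
```

View pics/side0.png

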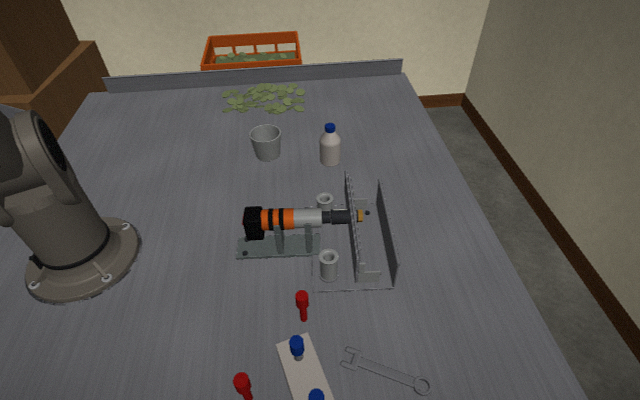

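View pics/top0.png

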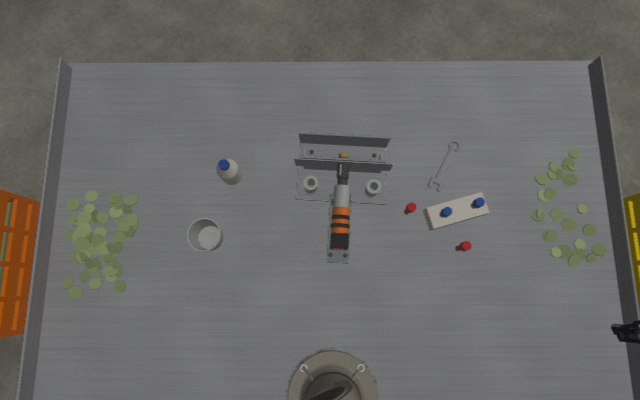

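The side view shows the station (sockets at 325,200 and 329,257; brass head about 362,215) and the rack's pins at (297,345) and (316,395). The top view shows sockets at (311,184) and (374,187), the head at (344,155), and pins at (446,212) and (480,203). Red look-alikes stand nearby.

```bash
cat > h.py <<'E'
import numpy as np, cv2
from scipy.spatial.transform import Rotation as R
from station import readout, imaging
def cam(c):
    m=imaging.camera_model(c); f=200/np.tan(np.radians(m['vfov'])/2)
    w,x,y,z=m['orientation']; return f,m['cx'],m['cy'],np.array(m['xyz']),R.from_quat([x,y,z,w]).as_matrix()
def ray(c,p):
    f,cx,cy,o,M=cam(c); d=M@np.array([(p[0]-cx)/f,(p[1]-cy)/f,1]); return o,d/np.linalg.norm(d)
def proj(c,P):
    f,cx,cy,o,M=cam(c); q=M.T@(np.asarray(P)-o); return np.array([cx+f*q[0]/q[2],cy+f*q[1]/q[2]])
def atz(c,p,z):
    o,d=ray(c,p); return o+d*(z-o[2])/d[2]
def tri(ps,pt):
    A=[];b=[]
    for c,p in(("side",ps),("top",pt)):
        o,d=ray(c,p); Q=np.eye(3)-np.outer(d,d); A.append(Q); b.append(Q@o)
    P=np.linalg.lstsq(np.vstack(A),np.hstack(b),rcond=None)[0]
    return P,[proj("side",P)-ps,proj("top",P)-pt]
E
python3 - <<'E'
from h import *
np.set_printoptions(precision=4,suppress=True)
for n in("pin_a","socket_left","guide_station","bolt_head","pin_rack"):
  for c in("side","top"):
    for d in imaging.cut_out(n,c):
        m=d["mask"]; ys,xs=np.nonzero(m); print(n,c,round(d["conf"],2),np.round(d["centre"],1),xs.min(),xs.max(),ys.min(),ys.max(),m.sum())
s=np.load("pics/side0.npy")[:,:,::-1]; t=np.load("pics/top0.npy")[:,:,::-1]
a=cv2.resize(s[170:300,230:410],None,fx=4,fy=4,interpolation=cv2.INTER_CUBIC)
b=cv2.resize(t[125:270,290:490],None,fx=4,fy=4,interpolation=cv2.INTER_CUBIC)
cv2.imwrite("pics/a.png",a); cv2.imwrite("pics/b.png",b)
for c,im in(("side",s),("top",t)):
    hsv=cv2.cvtColor(im,cv2.COLOR_BGR2HSV); m=cv2.inRange(hsv,(105,150,40),(130,255,255))
    n,_,st,ce=cv2.connectedComponentsWithStats(m)
    for i in range(1,n):
        if st[i,4]>15: print(c,"blue",st[i],ce[i])
E
```

```text
pin_a side 0.8 [297.8 343.4] 291 302 335 359 249
pin_a side 0.61 [243.9 385.9] 235 252 373 399 320
pin_a side 0.6 [313.2 393.4] 308 324 388 399 167
pin_a side 0.57 [305.6 302.3] 296 308 290 322 317
pin_a side 0.29 [384.1 373.8] 341 431 347 395 1107
pin_a top 0.64 [475.3 201.4] 472 484 199 207 89
pin_a top 0.46 [463.1 249.8] 456 471 242 250 104
pin_a top 0.2 [444.1 166.2] 427 457 144 189 339
socket_left side 0.61 [334.3 237.3] 236 400 171 292 11171
socket_left top 0.77 [341.6 174.7] 295 393 132 262 7441
guide_station side 0.94 [334.1 237.6] 236 399 172 292 11040
guide_station top 0.56 [339.7 174.8] 296 392 132 262 7360
pin_rack side 0.62 [303.2 371.8] 276 334 332 399 2049
pin_rack top 0.76 [455.4 210.7] 424 489 193 229 1205
side blue [325 123  10  10  83] [329.6386 127.3976]
side blue [290 335  14  21 238] [296.3025 345.1345]
side blue [309 389  15  11 140] [315.9286 394.6357]
top blue [219 160  10   9  71] [223.2676 163.9718]
top blue [476 198   8   8  52] [479.5 201.5]
top blue [443 207   8   8  46] [446.9565 210.8478]
```

View pics/a.png

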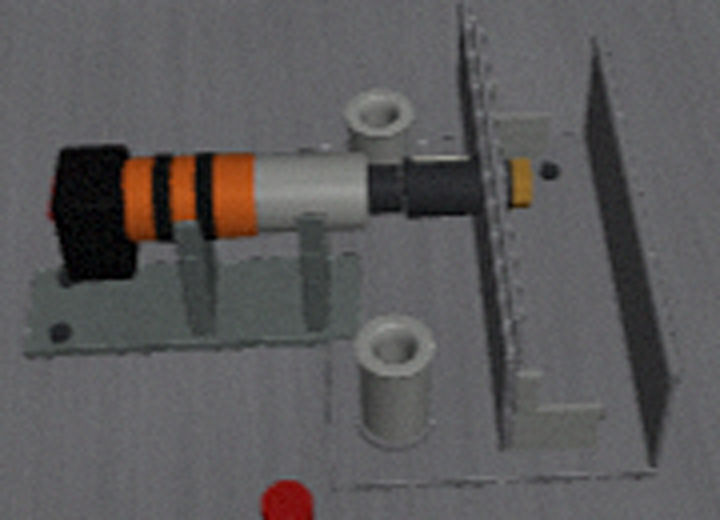

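View pics/b.png

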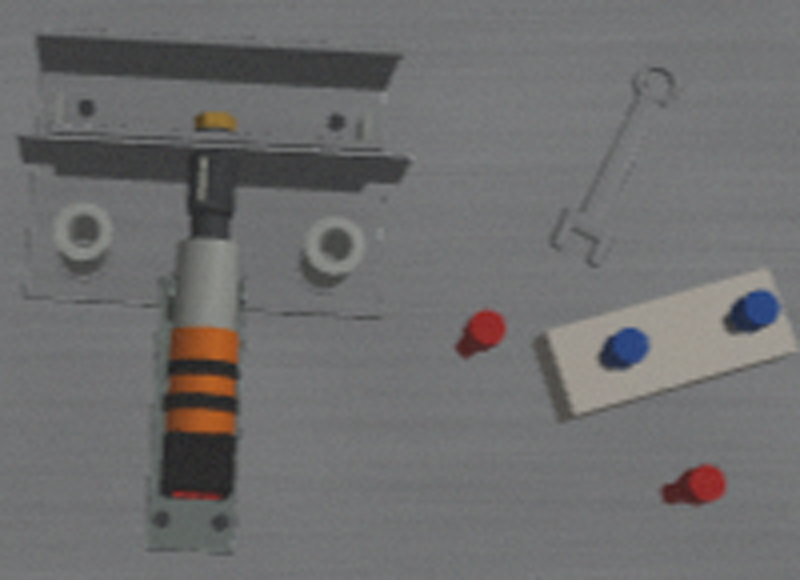

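```bash
cat > fit.py <<'E'
from h import *
from scipy.optimize import least_squares
np.set_printoptions(precision=4,suppress=True)
S=lambda X,Y:np.array([230+(X+.5)/4-.5,170+(Y+.5)/4-.5]); T=lambda X,Y:np.array([290+(X+.5)/4-.5,125+(Y+.5)/4-.5])
obs=[("side",(-60,85,71),S(379,113)),("side",(-60,-85,71),S(395,347)),("top",(-60,85,71),T(83,232)),("top",(-60,-85,71),T(333,246)),
("top",(-95,125,6),T(24,297)),("top",(-95,-125,6),T(381,318)),("side",(-95,-125,6),S(335,488)),("side",(75,-125,6),S(655,472)),
("side",(12,0,95),S(521,183)),("top",(12,0,101),T(216,122))]
def P(p,l):
    c,s=np.cos(p[3]),np.sin(p[3]); l=np.array(l)/1000
    return np.array([p[0]+c*l[0]-s*l[1],p[1]+s*l[0]+c*l[1],p[2]+l[2]])
f=lambda p:np.concatenate([proj(c,P(p,l))-o for c,l,o in obs])
r=least_squares(f,[.7,0,0,0],loss="soft_l1",x_scale=[.01,.01,.01,.1])
print("station",r.x);print(f(r.x).reshape(-1,2))
for a,b in((0,2),(1,3)): print("sock",P(r.x,obs[a][1]),tri(obs[a][2],obs[b][2]))
print("head",P(r.x,(12,0,95)))
np.save("st.npy",r.x)
# pins
th=np.linspace(0,2*np.pi,40)
def cen(c,X):
    pts=np.array([proj(c,X+np.array([.012*np.cos(t),.012*np.sin(t),dz])) for t in th for dz in(0,-.03)]).astype(np.float32)
    h=cv2.convexHull(pts)[:,0]
    h=cv2.intersectConvexConvex(h,np.array([[0,0],[639.5,0],[639.5,399.5],[0,399.5]],np.float32))[1]
    m=cv2.moments(h); return np.array([m['m10'],m['m01']])/m['m00'],cv2.boundingRect(h)
for s,t in(((296.3,345.13),(446.96,210.85)),((315.93,394.64),(479.5,201.5))):
    g=lambda X:np.concatenate([cen("side",X)[0]-s,cen("top",X)[0]-t])
    r=least_squares(g,np.append(atz("top",t,.1)[:2],.1),x_scale=.01,diff_step=1e-3)
    print("pin",r.x,r.fun,cen("side",r.x)[1],cen("top",r.x)[1])
E
python3 fit.py
```

```text
station [ 0.6102 -0.0332 -0.002  -0.06  ]
[[-0.2305  0.1091]
 [-0.1931 -0.2788]
 [-0.1993 -0.315 ]
 [ 0.3575 -0.4368]
 [ 0.2382  0.0246]
 [-0.4184 -0.428 ]
 [-0.8414 -0.1123]
 [ 0.8358  0.0823]
 [-0.4219  0.6034]
 [-0.221   0.0014]]
sock [0.5554 0.0552 0.069 ] (array([0.5552, 0.0548, 0.0694]), [array([-0.3033,  0.1081]), array([-0.0376, -0.2773])])
sock [ 0.5452 -0.1145  0.069 ] (array([ 0.5451, -0.1137,  0.0667]), [array([-0.2737,  0.0984]), array([-0.0358, -0.2163])])
head [ 0.6222 -0.034   0.093 ]Traceback (most recent call last):
  File "fit.py", line 26, in <module>
    r=least_squares(g,np.append(atz("top",t,.1)[:2],.1),x_scale=.01,diff_step=1e-3)
    return func(*args, **kwargs)
    result = trf(vector_fun.fun, vector_fun.jac, x0, f0, J0, lb, ub, ftol, xtol,
                 gtol, max_nfev, x_scale, loss_function, tr_solver,
                 tr_options.copy(), verbose, callback=callback_wrapped)
    return trf_no_bounds(
        fun, jac, x0, f0, J0, ftol, xtol, gtol, max_nfev, x_scale,
        loss_function, tr_solver, tr_options, verbose, callback=callback)
    J = jac(x)
  
[... 1038 characters left out ...]
"fit.py", line 25, in <lambda>
    g=lambda X:np.concatenate([cen("side",X)[0]-s,cen("top",X)[0]-t])
                                                  ~~~^^^^^^^^^
  File "fit.py", line 20, in cen
    pts=np.array([proj(c,X+np.array([.012*np.cos(t),.012*np.sin(t),dz])) for t in th for dz in(0,-.03)]).astype(np.float32)
                  ~~~~^^^^^^^^^^^^^^^^^^^^^^^^^^^^^^^^^^^^^^^^^^^^^^^^^^
  File "h.py", line 10, in proj
    f,cx,cy,o,M=cam(c); q=M.T@(np.asarray(P)-o); return np.array([cx+f*q[0]/q[2],cy+f*q[1]/q[2]])
                ~~~^^^
  File "h.py", line 5, in cam
    m=imaging.camera_model(c); f=200/np.tan(np.radians(m['vfov'])/2)
ValueError: time passes only in moves, steps and waits
```

```bash
sed -i 's/^def cam(c)/from functools import lru_cache\n@lru_cache\ndef cam(c)/' h.py
python3 fit.py | tail -3
```

```text
head [ 0.6222 -0.034   0.093 ]
pin [ 0.4715 -0.3029  0.1033] [ 0.1855 -0.0655  0.0856  0.3071] (288, 333, 17, 24) (440, 205, 14, 12)
pin [ 0.4958 -0.3898  0.1032] [ 0.2004 -0.1412  0.0989  0.3732] (307, 387, 18, 13) (473, 196, 14, 12)
```

```bash
python3 - <<'E'
from h import *
np.set_printoptions(precision=4,suppress=True)
for p in((446.96,210.85),(479.5,201.5)): print(atz("top",p,.1), proj("side",atz("top",p,.1)))
# rack centre check
for d in imaging.cut_out("pin_rack","top")[:1]:
    m=d["mask"].astype(np.uint8); print(cv2.minAreaRect(cv2.findNonZero(m)))
t=np.load("pics/top0.npy"); m=(t.min(2)>120).astype(np.uint8); m[:, :415]=0; m[:,495:]=0; m[:185]=0;m[235:]=0
r=cv2.minAreaRect(cv2.findNonZero(m)); print(r)
c=cv2.boxPoints(r); print([atz("top",p,.045) for p in c])
hsv=cv2.cvtColor(t,cv2.COLOR_RGB2HSV)
print(t[203:220,447,:].tolist())
E
```

```text
[ 0.4704 -0.2996  0.1   ] [295.2961 340.072 ]
[ 0.4946 -0.3856  0.1   ] [315.0864 394.5258]
((456.4920654296875, 210.97291564941406), (23.250505447387695, 62.92308807373047), 73.61045837402344)
((458.4788818359375, 211.46453857421875), (49.75258255004883, 69.88262176513672), 85.76361083984375)
[array([ 0.54  , -0.2501,  0.045 ]), array([ 0.5536, -0.442 ,  0.045 ]), array([ 0.417 , -0.4405,  0.045 ]), array([ 0.404, -0.253,  0.045])]
[[157, 152, 145], [158, 153, 145], [157, 153, 144], [149, 146, 144], [44, 71, 126], [43, 71, 124], [46, 72, 124], [43, 72, 125], [49, 73, 127], [44, 71, 126], [45, 70, 126], [41, 66, 121], [46, 65, 106], [80, 83, 94], [142, 138, 133], [159, 155, 146], [159, 154, 144]]
```

```bash
python3 - <<'E'
from h import *
np.set_printoptions(precision=4,suppress=True)
C=np.array([atz("top",(290+X/4-.4,125+Y/4-.4),.045) for X,Y in((545,335),(766,270),(798,350),(573,418))]); print(C)
c=C.mean(0); d=(C[1]-C[0]+C[2]-C[3])[:2]; print(np.linalg.norm(d)/2); d/=np.linalg.norm(d); print(c,c[:2]-.045*d,c[:2]+.045*d)
E
```

```text
[[ 0.4869 -0.2584  0.045 ]
 [ 0.5312 -0.4117  0.045 ]
 [ 0.4757 -0.4291  0.045 ]
 [ 0.4302 -0.2742  0.045 ]]
0.1605414612690995
[ 0.481  -0.3433  0.045 ] [ 0.4684 -0.3001] [ 0.4936 -0.3865]
```

Emit:
drive_tool --pt "0 0 0 7 -1" --pt "0 0 0 7 -1" --pt "0 0 0 6.9 -1" --squeeze 40

```text
t: 0.95
eef_pos: [0.2032, -0.6437, 0.2313]
tool_rot: [0.0, 0.999, -0.032, 0.0]
contact_force: [1.0, -0.4, 1.0]
gripper_width: 0.998
grasp_force: 0.0
```

Emit:
drive_tool --pt "2.74 -2.76 0 0 -1" --pt "2.74 -2.76 0 0 -1" --pt "2.74 -2.76 0 0 -1" --pt "2.74 -2.76 0 0 -1" --pt "2.74 -2.76 0 0 -1" --pt "2.74 -2.76 0 0 -1" --pt "2.74 -2.76 0 0 -1" --pt "2.74 -2.76 0 0 -1"

```text
t: 1.75
eef_pos: [0.4361, -0.4351, 0.2315]
tool_rot: [0.0, 1.0, -0.03, 0.0]
contact_force: [0.0, -0.6, 0.8]
gripper_width: 0.997
grasp_force: 0.0
```

Emit:
drive_tool --pt "2.74 -2.76 0 0 -1" --pt "2.74 -2.76 0 0 -1" --pt "0 0 4 0 -1" --pt "0 0 4 0 -1" --pt "0 0 0 0 -1" --pt "0 0 0 0 -1"

```text
t: 2.35
eef_pos: [0.4928, -0.3845, 0.1516]
tool_rot: [-0.0, 1.0, -0.03, -0.0]
contact_force: [1.4, 0.6, 1.1]
gripper_width: 1.004
grasp_force: 0.0
```

```bash
python3 - <<'E'
from h import *
s=imaging.read_camera("side"); t=imaging.read_camera("top")
o=readout.get_obs(); print(o["eef_pos"],o["tool_rot"])
p=o["eef_pos"]; print(proj("side",p),proj("top",p))
a=cv2.resize(s[240:400,200:420],(800,582),interpolation=cv2.INTER_CUBIC); b=cv2.resize(t[150:270,400:520],(600,600),interpolation=cv2.INTER_CUBIC)
im=np.hstack([cv2.resize(a,(440,320)),cv2.resize(b,(320,320))]); cv2.imwrite("pics/c.png",im[:,:,::-1])
E
```

```text
[ 0.49403472 -0.38557999  0.15366783] [ 9.56500595e-04  9.99551667e-01 -2.98901555e-02  1.45933969e-03]
[313.50195012 380.55112546] [486.94511784 197.66341223]
```

View pics/c.png

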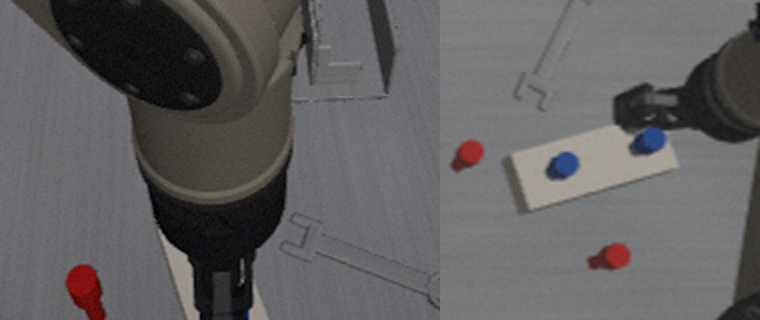

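The gripper is over the far pin, which is still at top px (480,202). In the top crop the left finger tip lies just up-left of the pin head, about where the TCP projection (487,198) puts it. I'll descend and grip.

Emit:
drive_tool --pt "0 0 4 0 -1" --pt "0 0 3 0 -1" --pt "0 0 1.4 0 -1" --pt "0 0 0 0 -1" --pt "0 0 0 0 1" --pt "0 0 0 0 1" --pt "0 0 0 0 1" --pt "0 0 0 0 1" --squeeze 40

```text
t: 3.25
eef_pos: [0.4936, -0.3847, 0.0684]
tool_rot: [0.0, 1.0, -0.029, 0.001]
contact_force: [-0.3, 0.0, 0.9]
gripper_width: 0.331
grasp_force: 0.5
```

Emit:
drive_tool --pt "0 0 0 0 1" --pt "0 0 0 0 1" --pt "0 0 0 0 1"

```text
t: 3.55
eef_pos: [0.4935, -0.3851, 0.0682]
tool_rot: [0.001, 1.0, -0.03, 0.001]
contact_force: [-0.0, -1.3, 5.2]
gripper_width: 0.256
grasp_force: 39.1
```

Emit:
drive_tool --pt "0 0 -2 0 1" --pt "0 0 -4 0 1" --pt "0 0 -4 0 1" --pt "0 0 -4 0 1" --pt "0.4 -4.4 0 0 1" --pt "0.4 -4.4 0 0 1" --pt "0.3 -4.4 0 0 1" --pt "0 0 0 0 1"

```text
t: 4.35
eef_pos: [0.5132, -0.245, 0.2069]
tool_rot: [-0.002, 1.0, -0.024, -0.0]
contact_force: [1.1, 0.1, -1.6]
gripper_width: 0.255
grasp_force: 39.9
```

```bash
cat > look.py <<'E'
import sys
from h import *
np.set_printoptions(precision=4,suppress=True)
def look(name,bs,bt):
    s=imaging.read_camera("side"); t=imaging.read_camera("top")
    o=readout.get_obs(); print(o["t"],o["eef_pos"],o["tool_rot"],o["gripper_width"],o["contact_force"])
    p=o["eef_pos"]; print("tcp",proj("side",p),proj("top",p))
    a=s[bs[1]:bs[1]+120,bs[0]:bs[0]+120]; b=t[bt[1]:bt[1]+120,bt[0]:bt[0]+120]
    im=cv2.resize(np.hstack([a,b]),(800,400),interpolation=cv2.INTER_CUBIC); cv2.imwrite(f"pics/{name}.png",im[:,:,::-1])
    return s,t
E
python3 - <<'E'
from look import *
o=readout.get_obs()["eef_pos"]; a=proj("side",o).astype(int)-60; b=proj("top",o).astype(int)-60; a[1]=min(a[1],280)
print(a,b); look("d",a,b)
E
```

```text
[256 210] [375 125]
4.45 [ 0.5118 -0.2517  0.2071] [-0.0002  0.9996 -0.028  -0.0004] 0.25928089422764034 [-0.4239 -0.9391 -1.3913]
tcp [316.2516 274.6737] [438.0126 186.1872]
```

View pics/d.png

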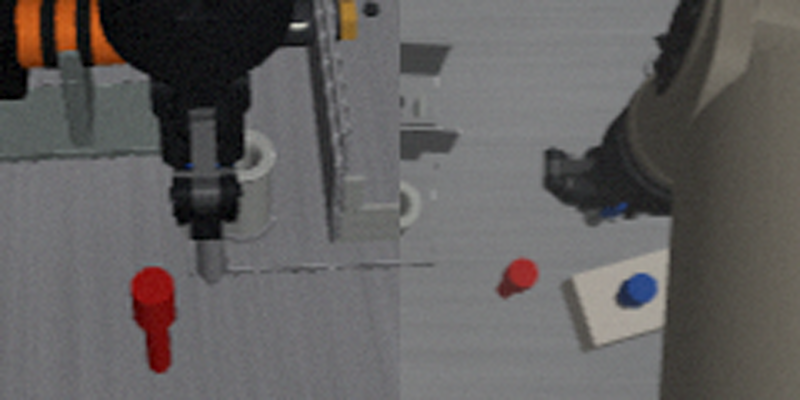

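The pin is held upright and centred in the fingers, with its point at side px (319,295). I'll carry it over the left socket.

Emit:
drive_tool --pt "0.32 -3.87 0 0 1" --pt "0.32 -3.87 0 0 1" --pt "0.32 -3.87 0 0 1" --pt "0.32 -3.87 0 0 1" --pt "0.32 -3.87 0 0 1" --pt "0.32 -3.87 0 0 1" --pt "0.32 -3.87 0 0 1" --pt "0.32 -3.87 0 0 1"

```text
t: 5.25
eef_pos: [0.556, 0.0537, 0.207]
tool_rot: [0.0, 1.0, -0.031, -0.0]
contact_force: [0.1, -0.2, -1.7]
gripper_width: 0.256
grasp_force: 39.9
```

Emit:
drive_tool --pt "0 0 0 0 1" --pt "0 0 0 0 1" --pt "0 0 4 0 1" --pt "0 0 0 0 1" --pt "0 0 0 0 1"

```text
t: 5.75
eef_pos: [0.555, 0.0521, 0.1669]
tool_rot: [0.001, 1.0, -0.031, -0.001]
contact_force: [-0.6, -0.6, -0.9]
gripper_width: 0.259
grasp_force: 39.8
```

```bash
python3 - <<'E'
from look import *
E=[]
o=readout.get_obs()["eef_pos"]; a=proj("side",o).astype(int)-60; b=proj("top",o).astype(int)-60; a[1]=min(a[1],280)
print(a,b); look("e",a,b)
for i in range(6):
    imaging.read_camera("side"); E.append(readout.get_obs()["eef_pos"])
m=np.mean(E,0); print(m,np.std(E,0)); print("tip exp",proj("side",m-[0,0,.058]),"sock",proj("side",(.5554,.0552,.071)))
E
```

```text
[263 106] [250 113]
5.85 [0.5565 0.0533 0.1686] [ 0.      0.9995 -0.0304  0.0008] 0.2577342655342039 [-0.7553  0.5541 -1.1796]
tcp [324.157  165.2952] [309.9497 172.6585]
[0.5563 0.0541 0.1685] [0.0003 0.0002 0.0003]
tip exp [324.3609 185.1091] sock [324.1256 197.3672]
```

View pics/e.png

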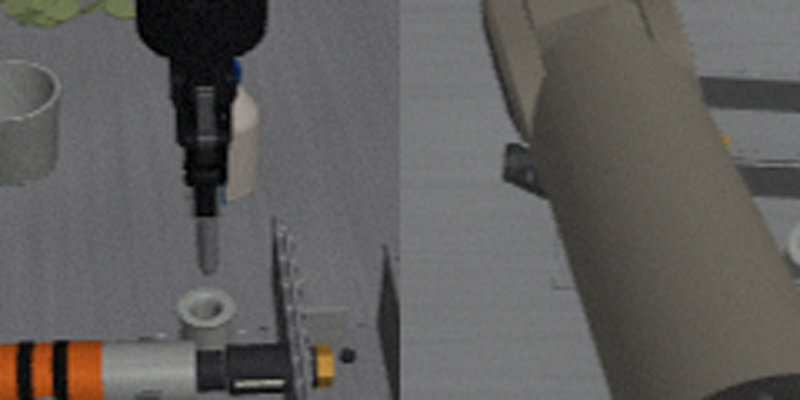

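The point is at side px (325,187), straight above the left socket mouth at (324,198). I'll insert it with a 1 mm correction.

Emit:
drive_tool --pt "-0.1 0 2 0 1" --pt "0 0 2 0 1" --pt "0 0 1.5 0 1" --pt "0 0 1 0 1" --pt "0 0 0 0 1"

```text
t: 6.65
eef_pos: [0.5538, 0.0543, 0.1012]
tool_rot: [0.0, 1.0, -0.029, -0.001]
contact_force: [-1.1, 0.0, -1.8]
gripper_width: 0.257
grasp_force: 39.8
```

Emit:
drive_tool --pt "0 0 1 0 1" --pt "0 0 1 0 1" --pt "0 0 0 0 1"

```text
t: 6.95
eef_pos: [0.5538, 0.0545, 0.0812]
tool_rot: [0.0, 1.0, -0.029, -0.001]
contact_force: [-0.6, 0.4, -2.1]
gripper_width: 0.26
grasp_force: 39.7
```

Emit:
drive_tool --pt "0 0 0.8 0 1" --pt "0 0 0.3 0 1" --pt "0 0 0 0 1"

```text
t: 7.25
eef_pos: [0.5546, 0.0549, 0.0713]
tool_rot: [-0.0, 1.0, -0.029, -0.0]
contact_force: [-1.8, 1.3, 1.2]
gripper_width: 0.259
grasp_force: 40.7
```

Emit:
drive_tool --pt "0 0 0.2 0 1" --pt "0 0 0 0 1"

```text
t: 7.45
eef_pos: [0.5547, 0.0549, 0.0712]
tool_rot: [-0.0, 1.0, -0.029, 0.0]
contact_force: [-7.6, 1.1, 19.9]
gripper_width: 0.258
grasp_force: 50.4
```

Emit:
drive_tool --pt "0 0 0 0 -0.2" --pt "0 0 0 0 -0.2" --pt "0 0 0 0 -0.2" --pt "0 0 0 0 -0.2" --pt "0 0 -4 0 -0.2" --pt "0 0 -4 0 -0.2" --pt "0 0 -4 0 -0.2" --pt "0 0 -2 0 -0.2"

```text
t: 8.25
eef_pos: [0.5561, 0.0546, 0.2128]
tool_rot: [-0.0, 1.0, -0.03, 0.002]
contact_force: [1.0, 0.5, -0.2]
gripper_width: 0.597
grasp_force: 0.0
```

Emit:
drive_tool --pt "-0.8 4.49 0 0 -0.2" --pt "-0.8 4.49 0 0 -0.2" --pt "-0.8 4.49 0 0 -0.2" --pt "-0.8 4.49 0 0 -0.2" --pt "-0.8 4.49 0 0 -1" --pt "-0.8 4.49 0 0 -1" --pt "-0.8 4.49 0 0 -1" --pt "-0.8 4.49 0 0 -1"

```text
t: 9.05
eef_pos: [0.4687, -0.3022, 0.2092]
tool_rot: [0.0, 1.0, -0.029, 0.0]
contact_force: [0.2, -0.3, 0.1]
gripper_width: 1.0
grasp_force: 0.0
```

Emit:
drive_tool --pt "0 0 3 0 -1" --pt "0 0 3 0 -1" --pt "0 0 0 0 -1" --pt "0 0 0 0 -1"

```text
t: 9.45
eef_pos: [0.4694, -0.3002, 0.1493]
tool_rot: [-0.0, 1.0, -0.029, -0.001]
contact_force: [-0.7, -0.0, 0.5]
gripper_width: 0.998
grasp_force: 0.0
```

```bash
python3 - <<'E'
from look import *
s,t=look("f",[260,140],[390,160])
hsv=cv2.cvtColor(s,cv2.COLOR_RGB2HSV); m=cv2.inRange(hsv,(105,150,40),(130,255,255))
n,_,st,ce=cv2.connectedComponentsWithStats(m)
for i in range(1,n):
    if st[i,4]>15: print("side blue",st[i],ce[i])
p=np.array([.5554,.0552,.069]); print("exp head bottom/top",proj("side",p),proj("side",p+[0,0,.03]))
E=[]
for i in range(4): imaging.read_camera("side"); E.append(readout.get_obs()["eef_pos"])
print(np.mean(E,0))
E
```

```text
9.55 [ 0.4706 -0.3006  0.1508] [ 0.0005  0.9996 -0.0292  0.001 ] 0.9986317254644408 [-0.4739 -0.4245  0.5761]
tcp [293.2528 325.4423] [452.9516 207.333 ]
side blue [329 123   6  10  43] [331.6977 126.907 ]
side blue [320 186  10  15 132] [324.8333 192.8106]
side blue [298 336   6  20  65] [300.6154 346.1538]
exp head bottom/top [324.136  197.9824] [323.9771 188.5446]
[ 0.4705 -0.3006  0.1508]
```

View pics/f.png

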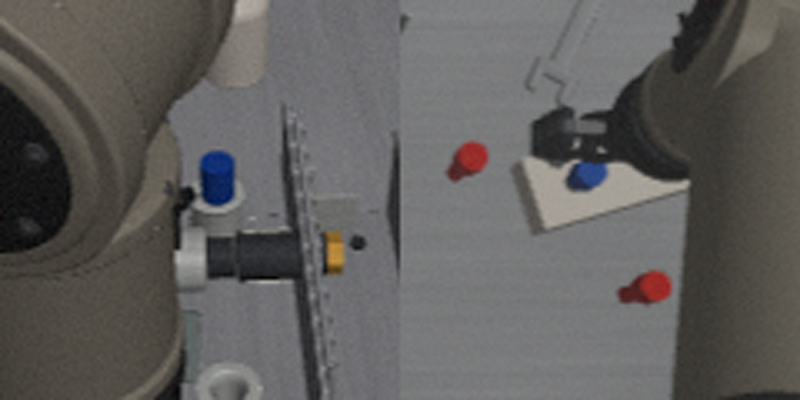

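The first pin sits home in the left socket, its head at side px (325,193) with the shoulder on the rim. The gripper is over the second pin, so I'll descend 8.2 cm.

Emit:
drive_tool --pt "0 0 4 0 -1" --pt "0 0 3 0 -1" --pt "0 0 1.2 0 -1" --pt "0 0 0 0 -1" --pt "0 0 0 0 1" --pt "0 0 0 0 1" --pt "0 0 0 0 1" --pt "0 0 0 0 1" --squeeze 40

```text
t: 10.55
eef_pos: [0.4701, -0.3007, 0.0682]
tool_rot: [0.0, 1.0, -0.03, 0.001]
contact_force: [-0.7, -0.3, -0.1]
gripper_width: 0.331
grasp_force: 0.0
```

Emit:
drive_tool --pt "0 0 0 0 1" --pt "0 0 0 0 1" --pt "0 0 0 0 1"

```text
t: 10.85
eef_pos: [0.4701, -0.3007, 0.0681]
tool_rot: [0.0, 1.0, -0.03, 0.001]
contact_force: [-1.2, 0.7, 5.8]
gripper_width: 0.251
grasp_force: 39.1
```

Emit:
drive_tool --pt "0 0 -2 0 1" --pt "0 0 -4 0 1" --pt "0 0 -4 0 1" --pt "0 0 0 0 1"

```text
t: 11.25
eef_pos: [0.4725, -0.3021, 0.1725]
tool_rot: [0.002, 1.0, -0.03, 0.004]
contact_force: [1.2, -0.7, -0.4]
gripper_width: 0.255
grasp_force: 40.0
```

Emit:
drive_tool --pt "0 0 -2 0 1" --pt "1.28 -3.8 0 0 1" --pt "1.28 -3.8 0 0 1" --pt "1.28 -3.8 0 0 1" --pt "1.28 -3.8 0 0 1" --pt "1.28 -3.8 0 0 1" --pt "0 0 0 0 1" --pt "0 0 2 0 1"

```text
t: 12.05
eef_pos: [0.5465, -0.113, 0.1684]
tool_rot: [-0.0, 1.0, -0.028, 0.002]
contact_force: [0.4, -0.4, -1.1]
gripper_width: 0.256
grasp_force: 40.0
```

Emit:
drive_tool --pt "0 0 0 0 1" --pt "0 0 0 0 1"

```text
t: 12.25
eef_pos: [0.5437, -0.1149, 0.1666]
tool_rot: [-0.0, 1.0, -0.03, -0.001]
contact_force: [-0.3, -0.1, -0.8]
gripper_width: 0.259
grasp_force: 40.0
```

```bash
python3 - <<'E'
from look import *
E=[]
o=readout.get_obs()["eef_pos"]; a=proj("side",o).astype(int)-60; b=proj("top",o).astype(int)-60; a[1]=min(a[1],280)
print(a,b); look("g",a,b)
for i in range(4):
    imaging.read_camera("side"); E.append(readout.get_obs()["eef_pos"])
m=np.mean(E,0); print(m); print("tip exp",proj("side",m-[0,0,.058]),"sock",proj("side",(.5452,-.1145,.07)))
E
```

```text
[267 164] [317 117]
12.35 [ 0.5446 -0.1151  0.1676] [ 0.0001  0.9996 -0.0299  0.0001] 0.26001064118832967 [ 0.9563  0.5774 -0.7833]
tcp [327.6565 223.6346] [377.959  177.0421]
[ 0.5449 -0.1149  0.1679]
tip exp [327.9343 243.4609] sock [328.1687 255.7956]
```

View pics/g.png

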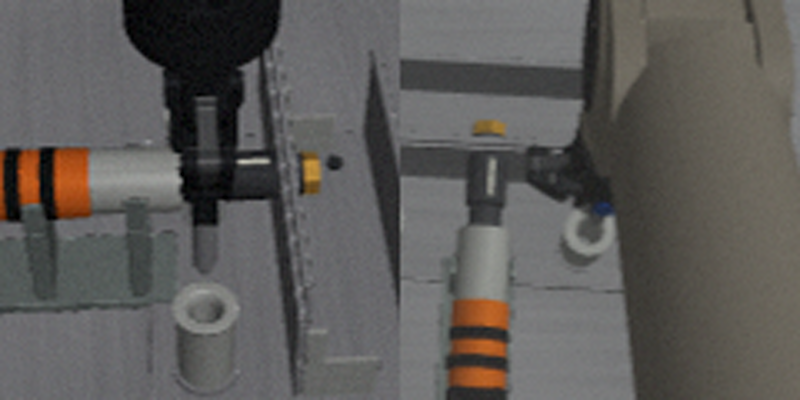

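The second pin's point is directly over the right socket, both at side column about 329. I'll insert it.

Emit:
drive_tool --pt "0 0 2 0 1" --pt "0 0 2 0 1" --pt "0 0 1.5 0 1" --pt "0 0 1 0 1" --pt "0 0 0 0 1"

```text
t: 13.05
eef_pos: [0.5438, -0.1144, 0.1013]
tool_rot: [-0.0, 1.0, -0.029, -0.001]
contact_force: [-0.1, 0.3, -1.1]
gripper_width: 0.253
grasp_force: 40.0
```

Emit:
drive_tool --pt "0 0 1 0 1" --pt "0 0 1 0 1" --pt "0 0 0.8 0 1" --pt "0 0 0 0 1"

```text
t: 13.45
eef_pos: [0.5437, -0.1144, 0.073]
tool_rot: [-0.0, 1.0, -0.029, -0.001]
contact_force: [0.4, 0.6, -0.8]
gripper_width: 0.254
grasp_force: 40.0
```

Emit:
drive_tool --pt "0 0 0.3 0 1" --pt "0 0 0.2 0 1" --pt "0 0 0 0 1"

```text
t: 13.75
eef_pos: [0.5449, -0.1146, 0.0712]
tool_rot: [0.0, 1.0, -0.03, 0.0]
contact_force: [-6.1, 1.3, 15.0]
gripper_width: 0.257
grasp_force: 49.1
```

Emit:
drive_tool --pt "0 0 0 0 -0.2" --pt "0 0 0 0 -0.2" --pt "0 0 0 0 -0.2" --pt "0 0 0 0 -0.2" --pt "0 0 -4 0 -0.2" --pt "0 0 -4 0 -0.2" --pt "0 0 -4 0 -0.2" --pt "0 0 -1 0 -0.2"

```text
t: 14.55
eef_pos: [0.5472, -0.1149, 0.2039]
tool_rot: [0.0, 1.0, -0.03, 0.004]
contact_force: [1.0, -0.4, 0.2]
gripper_width: 0.6
grasp_force: 0.0
```

Emit:
drive_tool --pt "2.7 -2.8 0 0 -0.2" --pt "2.7 -2.8 0 0 -0.2" --pt "2.6 -2.9 0 0 -0.2" --pt "0 0 4 0 -0.2" --pt "0 0 1 0 -0.2" --pt "0 0 0 0 -0.2" --pt "0 0 0 0 -0.2"

```text
t: 15.25
eef_pos: [0.6292, -0.0357, 0.1497]
tool_rot: [0.0, 1.0, -0.03, -0.0]
contact_force: [-0.1, -0.7, 0.8]
gripper_width: 0.603
grasp_force: 0.0
```

```bash
python3 - <<'E'
from look import *
E=[]
o=readout.get_obs()["eef_pos"]; a=proj("side",o).astype(int)-60; b=proj("top",o).astype(int)-60
print(a,b); look("i",a,b)
for i in range(4):
    imaging.read_camera("side"); E.append(readout.get_obs()["eef_pos"])
m=np.mean(E,0); print(m); m[2]=.095; print("tcp at bolt z",proj("side",m))
E
```

```text
[304 137] [284  86]
15.35 [ 0.6301 -0.0354  0.1509] [ 0.0001  0.9995 -0.0303  0.0011] 0.5998667056943352 [-0.2765  0.0501 -0.0667]
tcp [364.927 196.629] [344.8831 146.2714]
[ 0.63   -0.0349  0.1507]
tcp at bolt z [363.2047 215.3407]
```

View pics/i.png

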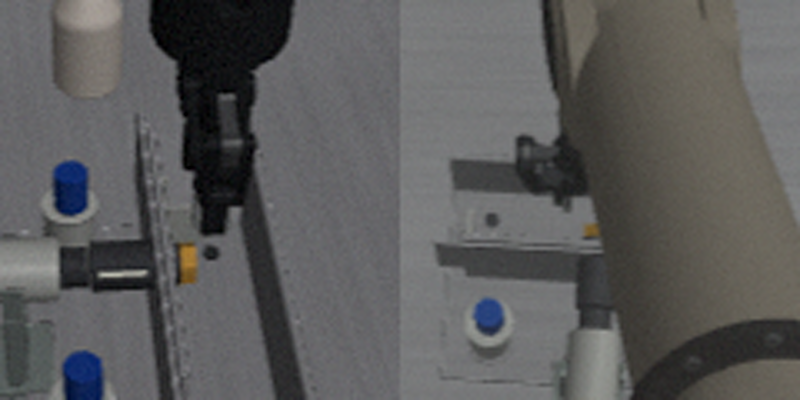

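Both pins are home, with their shoulders on the rims. The fingers are in the gap straddling the brass head (side px about 360,215), and the TCP projects to (363,215) at bolt height. I'll descend and grip at 32 N.

Emit:
drive_tool --pt "0 0 2 0 -0.2" --pt "0 0 2 0 -0.2" --pt "0 0 2 0 -0.2" --pt "0 0 1.6 0 -0.2" --pt "0 0 0 0 -0.2" --squeeze 32

```text
t: 16.05
eef_pos: [0.6279, -0.0344, 0.0713]
tool_rot: [0.0, 1.0, -0.03, -0.002]
contact_force: [0.4, -0.1, 0.1]
gripper_width: 0.598
grasp_force: 0.0
```

Emit:
drive_tool --pt "0 0 0 0 1" --pt "0 0 0 0 1" --pt "0 0 0 0 1" --pt "0 0 0 0 1" --pt "0 0 0 0 1" --pt "0 0 0 0 1" --pt "0 0 0 0 1"

```text
t: 16.75
eef_pos: [0.6304, -0.0343, 0.0744]
tool_rot: [-0.0, 1.0, -0.029, 0.001]
contact_force: [-0.4, -0.4, 6.0]
gripper_width: 0.282
grasp_force: 31.5
```

Emit:
drive_tool --pt "0 0 0 0 1" --pt "0 0 0 0 1" --pt "0 0 0 0 1" --pt "0 0 0 0 1" --pt "0 0 0 0 1" --pt "0 0 0 0 1" --pt "0 0 0 0 1" --pt "0 0 0 0 1"

```text
t: 17.55
eef_pos: [0.6304, -0.0343, 0.0744]
tool_rot: [-0.0, 1.0, -0.03, 0.001]
contact_force: [-0.8, 0.2, 6.0]
gripper_width: 0.286
grasp_force: 31.5
```

```bash
python3 - <<'E'
from look import *
p=np.load("st.npy"); c,s_=np.cos(p[3]),np.sin(p[3])
fs=[];prev=None
q=[proj("side",(p[0]+c*x-s_*y,p[1]+s_*x+c*y,.095+z)) for x in(-40,-8) for y in(0,) for z in (0,)] if 0 else None
def st(x,y,z): x/=1000;y/=1000; return (p[0]+c*x-s_*y,p[1]+s_*x+c*y,z/1000)
a=proj("side",st(-32,0,95)).astype(int); print(a)
for k in range(64):
    im=imaging.read_camera("side")
    if k%8==0:
        o=readout.get_obs(); w=im[a[1]-12:a[1]+12,a[0]-10:a[0]+14]; fs.append(w)
        print(round(o["t"],2),round(o["gripper_width"],3),round(o["grasp_force"],1),o["torque"], None if prev is None else np.abs(w.astype(int)-prev).mean().round(2)); prev=w.astype(int)
row=np.hstack([cv2.resize(f,(96,96),interpolation=cv2.INTER_CUBIC) for f in fs]); cv2.imwrite("pics/j.png",row[:,:,::-1])
E
```

```text
[338 216]
17.6 0.284 31.5 [0.0919 0.1313 0.0602] None
18.0 0.284 31.5 [ 0.1102  0.1581 -0.0137] 4.54
18.4 0.283 31.5 [ 0.0933  0.1134 -0.018 ] 4.96
18.8 0.288 31.5 [0.0664 0.1646 0.0264] 4.71
19.2 0.286 31.5 [0.0981 0.2389 0.0009] 3.8
19.6 0.281 31.5 [0.0942 0.216  0.0195] 4.5
20.0 0.284 31.5 [0.1064 0.1523 0.0141] 4.62
20.4 0.285 31.5 [0.0689 0.1587 0.0503] 4.33
```

View pics/j.png

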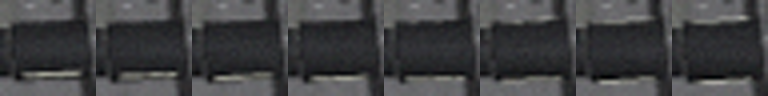

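The socket's white line is still creeping round, so the nut is running. I'll hold on.

```bash
python3 - <<'E'
from look import *
fs=[]
T=[];prof=[]
for k in range(100):
    im=imaging.read_camera("side"); T.append(0); prof.append(im[200:234,332:350].astype(float).mean((1,2)))
    if k%14==0: fs.append(im[204:228,328:352])
o=readout.get_obs(); print(o["t"],o["gripper_width"],o["grasp_force"],o["contact_force"],o["torque"])
P=np.array(prof).reshape(10,10,-1).mean(1); print(np.abs(np.diff(P,axis=0)).mean(1).round(2))
row=np.hstack([cv2.resize(f,(96,96),interpolation=cv2.INTER_CUBIC) for f in fs]); cv2.imwrite("pics/k.png",row[:,:,::-1])
E
```

```text
25.75 0.28340228727725114 32.4405500292778 [-0.5172 -0.5371  6.4782] [ 0.1575  0.216  -0.0009]
[0.16 0.16 0.22 0.19 0.19 0.22 0.18 0.18 0.18]
```

View pics/k.png

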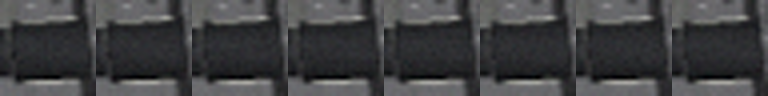

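The socket's white lines (crop rows about 20 and 80) have stayed still for 5 s while the head is gripped at 32 N, so the nut is tight. I'm handing in.

```bash
python3 -c "
from station import hand_in; print(hand_in())"
```

```text
the job is handed in; nothing more can be done
None
```

Both pins are fully home in their sockets. The nut is tight, judging by the nutrunner socket's white lines standing still for 5 s, and the arm still grips the bolt head at about 32 N; I handed the job in at about 26 s, with the cup, bottle and spanner not touched.

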